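# Free the sticking bath carriage, run it home and clamp it

## Robot

A 6-joint arm with a two-finger parallel gripper is mounted at the origin on the work surface. World frame = base frame: x ahead of the robot, y to its left, z up, the work surface at z = 0. Lengths are in m, angles in rad, forces in N, time in s.
With the tool pointing down it reaches from about 0.2 to 0.875 m from the base axis. Payload 3.4 kg.
Tool frame: the origin (TCP) lies midway between the tips of the shut fingers; the grasp point (between the pads) lies 19 mm behind it; z points along the fingers, y is the line along which they close (so a half turn about z gives the same grasp; the last joint's range is limited). The gripper opens to 94 mm and grips with 3 to 60 N. Pads are 16 mm wide; open, the fingers measure 119 mm over their backs; the gripper's body (75 mm by 177 mm) begins 78 mm behind the grasp point.
Start: joints at [1.012, 0.276, 1.505, -0, 1.361, -0.121], TCP at [0.244, 0.521, 0.205] pointing down, gripper open.
Joint ranges: [-2.89, 2.89], [-0.75, 2.08], [0.22, 2.7], [-1.18, 4.32], [0.11, 2.71], [-2.7, 2.7]. Speed limits (rad/s): [2.57, 2.57, 3.14, 3.14, 3.14, 3.14].

## Interface

Orientations are given as a 3x3 rotation matrix whose columns are the frame's x, y, z axes.
In Python, from rig import robot gives the robot as it stands.
- The arm moves only by the tool arm_command, never from a script. Its argument "rows" is a list of rows, each a list of 7 numbers: the shift along the tool's x, y, z in mm, then the turn, a rotation vector about the tool's x, y, z in rad, then the finger opening in mm, from 0 to 94. In form: [[tx, ty, tz, ax, ay, az, jaw], ...]. A call has 1 to 8 rows; each row shifts and turns the commanded pose from where the row before left it, along the tool's axes as they then stand; what a row does not reach is not made up. A row lasts 1/10 s, in which the tool goes at most 50 mm and 8.59 degrees, less where a joint would pass 70% of its speed; a pose out of reach is approached as far as the arm can. A call with a gripper value outside its range is refused whole. The fingers move at their own pace and stop on an object; the grip force is fixed at half the most. Time passes only in rows, so rows that do not move let the fingers close. It gives the time, the measured TCP pose, the force, the opening and the grip force at its end, in the units of the state.
- robot.get_obs(): the state, without advancing time (a new reading comes with each control period).
- robot.capture(name): name is "side" or "top"; returns the picture (420x560x3 uint8, blue, green, red); there is no depth.
- robot.get_calibration(name): a dict with "fx", "fy", "cx", "cy" (pixels), "extrinsics" (4x4, takes a point from world to camera coordinates). Camera axes: x right, y down, z forward; pixel columns grow to the right and rows downward; lengths in m; the calibration is good to about 2 mm. A picture is of the moment at which its call begins. get_calibration takes no time and is no camera call.
- robot.hand_in(): hands the job in; it is judged then, once.
Trained networks look in the newest picture that a camera, given by its name, has taken for a name from the list of things; names that differ only in an ending like _2 or _b are one class to them, and where a whole thing is asked for, a point or a joint stands for the part that bears it (a point fixed in the world has none). Each returns a list of dicts, best first, with "p" (0 to 1); they miss things now and then, are a little off and sometimes report something else, mostly with a low value. They report only what shows in the picture. A call takes as long as a camera call.
- robot.recognise(label, camera): "at" ([x, y, z] in m, in the coordinates of the camera as it stood for that picture, good to about 4 mm: the middle of the surface that is visible of it).
- robot.regions_of(label, camera): "region" (420x560 bool, what is visible of it).
- robot.spot_point(label, camera): "at" ([x, y, z] in m, in the coordinates of the camera as it stood for that picture, good to about 4 mm: a listed point, or the origin of a listed thing).
The state is a dict: "clock": time; "q": joint angles; "qvel": joint speeds; "effort": joint torques, N m; "eef_pos": TCP position; "orientation": TCP orientation; "contact_force": force on the tool from outside, world axes, zero at the start; "moment": the same for the moment, N m; "opening": finger opening in m; "grasp_force": force on a finger pad.
Only numpy, scipy, OpenCV 4.12 (cv2) and the standard library are available. Lean on these libraries where they do the work, as an engineer would, in place of code of your own. Each camera call takes 0.05 s, during which the arm holds its last target. There are 200 camera calls.

## Task

The evaporator's small bath carriage sticks on its rail. Push it by its upright grip past the sticky place and on into the stand until it sits firmly against the rubber end stop hidden inside, without ramming the stop; only then swing the clamp lever on top of the stand fully over, and leave the carriage home and everything else on the bench where it is.

Things in the scene. Friction and masses are not known exactly. Their poses are not given: they have to be found in the camera images.
- rail: Fixed straight slide rail: aluminium plate 100 mm wide, 560 mm long, 10 mm thick, with a steel bar on it up to 34 mm high. Origin at bench height on its centre line. It runs along its own y axis; home is towards its +y, which lies within 15 degrees of world +y; its +x points away from the robot. Carriage and stand have the same axes.
- carriage: Slide with a white bath pot (110 mm wide, rim 105 mm up), 0.9 kg, captive on the rail. Origin at bench height under the pot's centre. Running drag 3 to 4 N. After 5 to 80 mm of free travel it binds at one place, always before the nose reaches the tunnel mouth: 8 to 20 N frees it over some 8 mm, and it is thrust forward a little, then runs freely again.
- post_top (a point): Centre of the top of the carriage's upright black grip, 131 mm above the bench: 22 mm wide along rail x, 14 mm thick along rail y, bare down to 50 mm above the bench, 130 mm behind (rail -y of) the pot's centre, free room on both sides.
- nose (a point): Centre of the front face of the carriage's steel nose, a bar 30 mm wide and 15 mm high pointing along rail +y, 42 mm above the bench, 145 mm ahead of the pot's centre, 275 mm ahead of the grip.
- stand: Fixed evaporator stand; origin at bench height in the middle of the tunnel mouth; its place along the rail varies. A white housing 130 mm wide, 130 mm long, 70 mm high bridges the rail; its tunnel, open to rail -y, takes the nose. Out of sight, 25 to 75 mm inside the mouth, is the rubber end stop (about 2.5 N per mm, so it gives; the spot differs each time); more than 25 N damages it.
- flask (a point): Centre of the clear flask (62 mm across) hanging over the pot's home place, 157 mm above the bench, 95 mm to the -y side of the tunnel mouth. Its head (up to 0.3 m) and black condenser (up to 0.5 m) stand on a column on the rail's +x side. They stay 60 mm or more clear of the grip and of the lever's ball.
- clamp (a joint): Angle of the clamp lever on top of the stand's housing: 0 rad as it starts, leaning towards the stand's -x (the robot); 1.0 rad fully over, leaning equally far to +x. It turns about the stand's y axis, stays where it is left and needs about 1 N at its ball to move.
- clamp_tip (a point): Centre of the lever's black ball, 26 mm across, on a 10 mm rod, 80 mm from the pivot, which is 92 mm above the bench, 75 mm to the +y side of the tunnel mouth on the rail's centre line. The ball goes from 38 mm on the pivot's -x side to 38 mm on its +x side, 162 mm above the bench at both ends, 172 mm between. A block 70 by 50 mm, up to 97 mm above the bench, carries the pivot.
- jar: Bystander: small amber screw-top jar, 48 mm wide, 55 mm tall; origin at the centre of its underside. To be left alone.
- stopper: Bystander: glass stopper, 34 mm wide, 45 mm tall; origin at the centre of its underside. To be left alone.
- beaker: Bystander: glass beaker, 64 mm wide, 80 mm tall; origin at the centre of its underside. To be left alone.
- amber: Bystander: amber bottle, 60 mm wide, 130 mm tall; origin at the centre of its underside. To be left alone.
- conical: Bystander: conical flask, 84 mm wide, 120 mm tall; origin at the centre of its underside. To be left alone.
- spatula: Bystander: flat-bladed spatula, 190 mm long, lying flat; origin at the centre of its underside. To be left alone.
- corkring: Bystander: cork flask ring, 90 mm wide, 28 mm tall; origin at the centre of its underside. To be left alone.

How it is judged:
On the way, in this order (a step that is already met when the one before it is completed fails the run):
1. the carriage has broken free and its nose is in the tunnel (y of nose in the frame of stand above 0.003 m), for 0.1 s.
2. the carriage is pressed against the hidden stop with more than 3 N (contact force between carriage and stand above 3 N and linear speed of carriage below 0.03 m/s), for 0.1 s.
3. the clamp lever is swung fully over with the carriage home (value of joint clamp above 0.85 rad and contact force between carriage and stand above 0.3 N), for 0.1 s.
At the end, for the whole second after the job is handed in: The carriage rests with its nose still against the hidden stop (more than 0.3 N between them) and the clamp lever is swung over by more than 0.85 rad; the carriage was pressed on the stop with 3 to 25 N before the lever was thrown; all at rest (all of step 3 and linear speed of carriage below 0.01 m/s); the robot touches nothing.
It fails at once if more than 25 N on the end stop (contact force between carriage and stand above 25 N).
It fails at once if the clamp lever is swung before the carriage is home (value of joint clamp above 0.3 rad and not (contact force between carriage and stand above 0.3 N)).
It fails at once if a bystander is moved by more than 30 mm (distance of any of jar, stopper, beaker, amber, conical, spatula, corkring from where it was at the start of the episode above 0.03 m).
It also fails if it takes over 54 s, if anything falls off the work surface, if the arm or the gripper's body presses on something with over 40 N, if the wrist force passes 120 N, or if a joint passes its speed limit or range.

## Working session

There is one attempt and no reset: what is moved stays moved. The work goes in short steps, Python scripts to look and compute and a tool call to move; the robot and the scene stay as the last step left them, time stands still between calls to the robot, and variables do not carry over. Pictures are saved under pics/ and viewed, at most 10 in all, crops included, and the job is handed in when it is done.

Besides the shell and the picture viewer there is one more tool, called after "Request:" in YAML: its name, and indented under it one key for each argument. arm_command: Moves the arm, as the interface text tells. Its arguments: {"type":"object","properties":{"rows":{"type":"array"}},"required":["rows"]}

```bash
mkdir -p pics; cat > h.py <<'E'
from rig import robot
import numpy as np, cv2
def w(cam,p):
    E=np.array(robot.get_calibration(cam)["extrinsics"]); return (np.linalg.inv(E)@np.r_[p,1])[:3]
def spot(l,cam,f='spot_point'):
    return [(np.round(w(cam,d["at"]),4).tolist(),round(float(d["p"]),2)) for d in getattr(robot,f)(l,cam)[:2]]
E
python3 - <<'E'
from h import *
ims=[robot.capture(c) for c in("side","top")]
cv2.imwrite("pics/a.png",ims[0]);cv2.imwrite("pics/b.png",ims[1])
for l in["post_top","nose","stand","flask","clamp_tip","carriage","rail"]:
    for c in("side","top"): print(l,c,spot(l,c))
for l in["jar","stopper","beaker","amber","conical","spatula","corkring"]:
    print(l,spot(l,"top"))
o=robot.get_obs();print(o)
E
```

```text
post_top side [([0.5243, -0.2723, 0.1289], 0.89)]
post_top top [([0.5284, -0.2702, 0.1277], 0.79)]
nose side [([0.5336, 0.0052, 0.0396], 0.62)]
nose top [([0.5334, 0.0027, 0.0416], 0.8)]
stand side []
stand top [([0.5316, 0.0027, 0.0444], 0.74), ([0.5335, 0.1041, 0.0023], 0.62)]
flask side [([0.5347, 0.0039, 0.1613], 0.88), ([0.6476, -0.2599, 0.0011], 0.52)]
flask top [([0.5355, 0.0069, 0.1557], 0.82), ([0.4144, 0.1824, -0.0011], 0.68)]
clamp_tip side [([0.4973, 0.1766, 0.161], 0.58)]
clamp_tip top [([0.4978, 0.1753, 0.164], 0.65)]
carriage side [([0.5278, -0.14, 0.0048], 0.81)]
carriage top [([0.5272, -0.1373, -0.0027], 0.62), ([0.4148, 0.1813, 0.0032], 0.16)]
rail side [([0.5295, -0.0146, -0.0009], 0.65)]
rail top [([0.5324, -0.0124, -0.0029], 0.86)]
jar [([0.3995, -0.0723, -0.0014], 0.61)]
stopper [([0.4217, 0.0502, 0.0018], 0.64)]
beaker [([0.6487, -0.2531, -0.0014], 0.91)]
amber [([0.6704, 0.2888, -0.0001], 0.93)]
conical [([0.4688, 0.4177, 0.0033], 0.73), ([0.4953, 0.1745, 0.1608], 0.58)]
spatula [([0.4687, -0.4337, -0.0032], 0.73)]
corkring [([0.4148, 0.1831, 0.0022], 0.83), ([0.423, 0.0496, 0.0047], 0.26)]
{'clock': 1.15, 'q': array([ 1.01202388e+00,  2.75895849e-01,  1.50489436e+00,  1.70335258e-05,
        1.36067278e+00, -1.20981707e-01]), 'qvel': array([-0.00013898,  0.00033078,  0.00024582, -0.00156364,  0.00077264,
        0.00118273]), 'effort': array([ 9.47879635e-04, -4.04476190e+01, -2.37506515e+01,  7.02147628e-02,
        2.51060072e-02, -1.60959536e-05]), 'eef_pos': array([0.24378099, 0.52081903, 0.20549763]), 'orientation': array([[-9.05688960e-01,  4.23942808e-01,  5.46156433e-05],
       [ 4.23942812e-01,  9.05688952e-01,  1.18774577e-04],
       [ 8.88842829e-07,  1.30726732e-04, -9.99999991e-01]]), 'contact_force': array([-0.3099065 , -0.51602457,  0.27550565]), 'moment': array([-0.00475425, -0.02656729, -0.02306384]), 'grasp_force': 0.0, 'opening': 0.09374986634736321}
```

View pics/a.png

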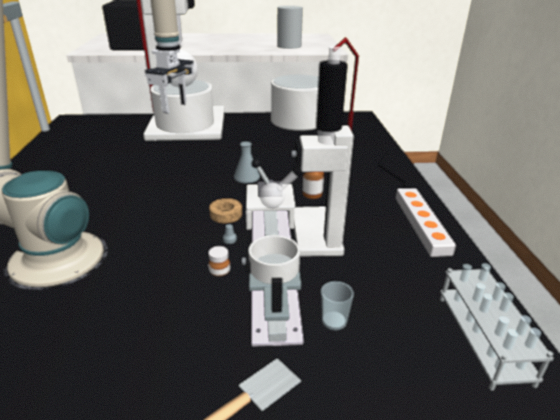

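View pics/b.png

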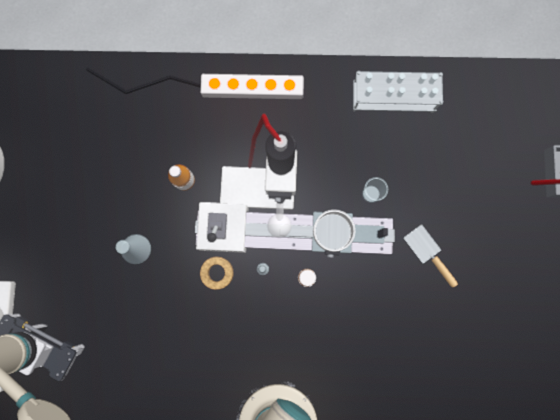

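The side picture shows the grip at about (277,290) and the lever ball at (255,163). In the top picture the grip is at (382,233), the flask at (279,226) and the ball at (212,236). The network points agree with the stated geometry: the rail is turned about -0.022 rad, the mouth is at y≈0.101, and the stop needs about 122–172 mm of travel. I'll rotate the tool so that tool x = rail +y and tool y = rail +x.

Request:
arm_command:
  rows:
    - [0,0,-6,0,0,0.1444,60]
    - [0,0,-6,0,0,0.1444,60]
    - [0,0,-6,0,0,0.1444,60]
    - [0,0,-6,0,0,0.1444,60]
    - [0,0,-6,0,0,0.1444,60]
    - [0,0,-6,0,0,0.1444,60]
    - [0,0,-6,0,0,0.1444,60]
    - [0,0,-6,0,0,0.1444,60]

```text
clock: 1.95
eef_pos: [0.2438, 0.5208, 0.2537]
orientation: [[0.028, 1.0, 0.0], [1.0, -0.028, 0.0], [0.0, 0.0, -1.0]]
contact_force: [0.4, 0.3, -0.1]
opening: 0.06
grasp_force: 0.0
```

Request:
arm_command:
  rows:
    - [-43,16,0,0,0,0,60]
    - [-43,16,0,0,0,0,60]
    - [-43,16,0,0,0,0,60]
    - [-43,16,0,0,0,0,60]
    - [-43,16,0,0,0,0,60]
    - [-43,16,0,0,0,0,60]
    - [-43,16,0,0,0,0,60]
    - [-43,16,0,0,0,0,60]

```text
clock: 2.75
eef_pos: [0.3643, 0.1724, 0.2538]
orientation: [[0.022, 1.0, 0.001], [1.0, -0.022, 0.0], [0.0, 0.001, -1.0]]
contact_force: [0.7, -0.4, 0.4]
opening: 0.0602
grasp_force: 0.0
```

Request:
arm_command:
  rows:
    - [-43,17,0,0,0,0,60]
    - [-43,17,0,0,0,0,60]
    - [-43,17,0,0,0,0,60]
    - [-43,17,0,0,0,0,60]
    - [-43,17,0,0,0,0,60]
    - [-43,17,0,0,0,0,60]
    - [-43,17,0,0,0,0,60]
    - [0,0,0,0,0,0,60]

```text
clock: 3.55
eef_pos: [0.4784, -0.1348, 0.2529]
orientation: [[0.028, 1.0, 0.001], [1.0, -0.028, -0.003], [-0.003, 0.001, -1.0]]
contact_force: [0.3, 0.8, 0.1]
opening: 0.0598
grasp_force: 0.0
```

Request:
arm_command:
  rows:
    - [-45,17,0,0,0,0,60]
    - [-45,17,0,0,0,0,60]
    - [-45,18,0,0,0,0,60]
    - [0,0,0,0,0,0,60]

```text
clock: 3.95
eef_pos: [0.527, -0.2704, 0.2521]
orientation: [[0.026, 1.0, 0.0], [1.0, -0.026, -0.002], [-0.002, 0.0, -1.0]]
contact_force: [-0.4, 0.7, -0.3]
opening: 0.0598
grasp_force: 0.0
```

```bash
python3 - <<'E'
from h import *
for c in("side","top"):
    robot.capture(c)
    for l in["post_top","nose","clamp_tip"]: print(l,c,spot(l,c))
o=robot.get_obs();print(o['eef_pos'],o['orientation'],o['q'])
E
```

```text
post_top side [([0.5249, -0.2716, 0.1312], 0.79)]
nose side [([0.5334, 0.0047, 0.0395], 0.56)]
clamp_tip side [([0.6484, -0.2589, -0.0021], 0.49)]
post_top top [([0.5272, -0.2677, 0.1319], 0.82)]
nose top [([0.5296, -0.002, 0.0449], 0.84)]
clamp_tip top [([0.4961, 0.1742, 0.1635], 0.55)]
[ 0.52518756 -0.26425098  0.25407425] [[ 2.07038912e-02  9.99785443e-01  6.46061485e-04]
 [ 9.99785648e-01 -2.07038329e-02 -9.68833632e-05]
 [-8.34866271e-05  6.47928863e-04 -9.99999787e-01]] [-5.84672213e-01  2.73001223e-01  1.38964866e+00  2.76970502e-04
  1.47835055e+00 -5.63992356e-01]
```

Request:
arm_command:
  rows:
    - [-6,1,43,0,0,0,60]
    - [0,0,43,0,0,0,60]
    - [0,0,43,0,0,0,60]
    - [0,0,30,0,0,0,60]
    - [0,0,14,0,0,0,60]
    - [0,0,0,0,0,0,60]
    - [0,0,0,0,0,0,60]

```text
clock: 5.05
eef_pos: [0.5267, -0.2714, 0.0812]
orientation: [[0.022, 1.0, 0.001], [1.0, -0.022, -0.0], [-0.0, 0.001, -1.0]]
contact_force: [0.0, -0.4, -0.3]
opening: 0.0599
grasp_force: 0.0
```

Request:
arm_command:
  rows:
    - [0,0,0,0,0,0,10]
    - [0,0,0,0,0,0,10]
    - [0,0,0,0,0,0,10]
    - [0,0,0,0,0,0,10]
    - [0,0,0,0,0,0,10]
    - [0,0,0,0,0,0,10]

```text
clock: 5.65
eef_pos: [0.5263, -0.2718, 0.0807]
orientation: [[0.022, 1.0, 0.0], [1.0, -0.022, -0.0], [-0.0, 0.0, -1.0]]
contact_force: [-0.4, -0.0, 1.9]
opening: 0.0217
grasp_force: 30.0
```

Request:
arm_command:
  rows:
    - [4,0,0,0,0,0,10]
    - [4,0,0,0,0,0,10]
    - [4,0,0,0,0,0,10]
    - [4,0,0,0,0,0,10]
    - [4,0,0,0,0,0,10]

```text
clock: 6.15
eef_pos: [0.5266, -0.257, 0.0809]
orientation: [[0.02, 1.0, 0.0], [1.0, -0.02, -0.011], [-0.011, 0.0, -1.0]]
contact_force: [-4.3, -19.1, -1.9]
opening: 0.0219
grasp_force: 30.0
```

Request:
arm_command:
  rows:
    - [4,0,0,0,0,0,10]
    - [4,0,0,0,0,0,10]
    - [4,0,0,0,0,0,10]
    - [4,0,0,0,0,0,10]
    - [4,0,0,0,0,0,10]

```text
clock: 6.65
eef_pos: [0.5272, -0.2316, 0.0807]
orientation: [[0.022, 1.0, 0.0], [1.0, -0.022, -0.001], [-0.001, 0.0, -1.0]]
contact_force: [-1.3, -4.4, 3.2]
opening: 0.0215
grasp_force: 30.0
```

Request:
arm_command:
  rows:
    - [6,0,0,0,0,0,10]
    - [6,0,0,0,0,0,10]
    - [6,0,0,0,0,0,10]
    - [6,0,0,0,0,0,10]
    - [6,0,0,0,0,0,10]

```text
clock: 7.15
eef_pos: [0.5278, -0.2011, 0.0807]
orientation: [[0.022, 1.0, 0.0], [1.0, -0.022, -0.0], [-0.0, 0.0, -1.0]]
contact_force: [-2.7, -3.1, 6.1]
opening: 0.0219
grasp_force: 30.0
```

Request:
arm_command:
  rows:
    - [6,0,0,0,0,0,10]
    - [6,0,0,0,0,0,10]
    - [6,0,0,0,0,0,10]
    - [6,0,0,0,0,0,10]
    - [0,0,0,0,0,0,10]

```text
clock: 7.65
eef_pos: [0.5283, -0.1758, 0.0807]
orientation: [[0.022, 1.0, 0.0], [1.0, -0.022, 0.002], [0.002, 0.0, -1.0]]
contact_force: [-2.0, -1.2, 5.4]
opening: 0.0219
grasp_force: 30.0
```

```bash
python3 - <<'E'
from h import *
im=[robot.capture(c) for c in("side","top")]
cv2.imwrite("pics/c.png",np.hstack([cv2.resize(im[0][120:350,180:380],None,fx=2,fy=2),cv2.resize(im[1][120:350,160:360],None,fx=2,fy=2)]))
for c in("side","top"):
    for l in["post_top","nose","carriage"]: print(l,c,spot(l,c))
o=robot.get_obs();print(o['eef_pos'],o['contact_force'])
E
```

```text
post_top side [([0.5255, -0.1772, 0.1297], 0.91)]
nose side []
carriage side [([0.53, -0.0438, -0.0002], 0.71), ([0.6487, -0.2597, -0.0031], 0.23)]
post_top top [([0.4221, 0.0478, 0.0014], 0.34)]
nose top [([0.5321, 0.0975, 0.0446], 0.76), ([0.532, -0.0453, -0.0045], 0.58)]
carriage top [([0.5315, -0.0445, -0.0013], 0.59)]
[ 0.52835044 -0.17578553  0.08069577] [-1.52604331 -0.27935343  5.71689547]
```

View pics/c.png

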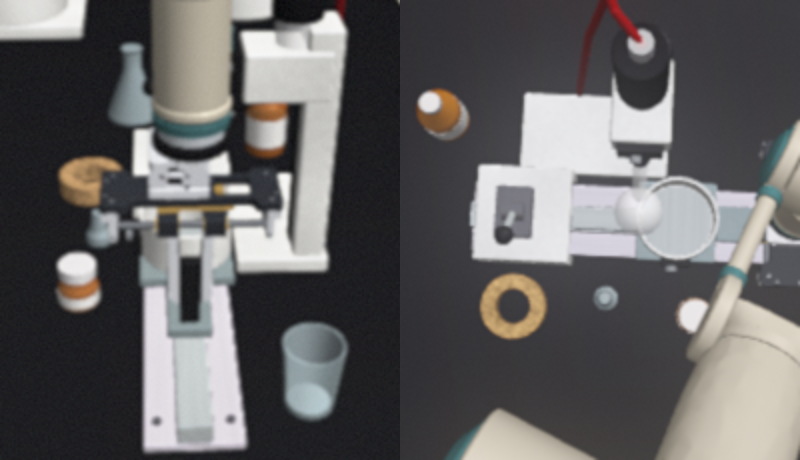

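The crop shows the grip held between the fingers at about (190,280), with the nose just at the mouth (about (570,215) in the top half). The carriage followed without slipping. I'll enter, then feel for the stop.

Request:
arm_command:
  rows:
    - [4,0,0,0,0,0,10]
    - [4,0,0,0,0,0,10]
    - [4,0,0,0,0,0,10]
    - [4,0,0,0,0,0,10]
    - [3,0,0,0,0,0,10]

```text
clock: 8.55
eef_pos: [0.5287, -0.1576, 0.0807]
orientation: [[0.022, 1.0, 0.0], [1.0, -0.022, 0.001], [0.001, 0.0, -1.0]]
contact_force: [-1.7, -4.1, 5.9]
opening: 0.0214
grasp_force: 30.0
```

Request:
arm_command:
  rows:
    - [2,0,0,0,0,0,10]
    - [2,0,0,0,0,0,10]

```text
clock: 8.75
eef_pos: [0.5288, -0.1537, 0.0807]
orientation: [[0.022, 1.0, 0.0], [1.0, -0.022, 0.001], [0.001, 0.0, -1.0]]
contact_force: [-2.7, -4.2, 5.9]
opening: 0.0218
grasp_force: 30.0
```

Request:
arm_command:
  rows:
    - [2,0,0,0,0,0,10]
    - [2,0,0,0,0,0,10]

```text
clock: 8.95
eef_pos: [0.5289, -0.1497, 0.0807]
orientation: [[0.022, 1.0, 0.0], [1.0, -0.022, 0.001], [0.001, 0.0, -1.0]]
contact_force: [-2.5, -3.2, 5.0]
opening: 0.022
grasp_force: 30.0
```

Request:
arm_command:
  rows:
    - [2,0,0,0,0,0,10]
    - [2,0,0,0,0,0,10]
    - [2,0,0,0,0,0,10]

```text
clock: 9.25
eef_pos: [0.529, -0.1437, 0.0807]
orientation: [[0.022, 1.0, 0.0], [1.0, -0.022, 0.001], [0.001, 0.0, -1.0]]
contact_force: [-1.7, -3.1, 6.0]
opening: 0.0219
grasp_force: 30.0
```

Request:
arm_command:
  rows:
    - [2,0,0,0,0,0,10]
    - [2,0,0,0,0,0,10]
    - [2,0,0,0,0,0,10]

```text
clock: 9.55
eef_pos: [0.5292, -0.1377, 0.0807]
orientation: [[0.022, 1.0, 0.0], [1.0, -0.022, 0.001], [0.001, 0.0, -1.0]]
contact_force: [-1.9, -4.3, 4.6]
opening: 0.0214
grasp_force: 30.0
```

Request:
arm_command:
  rows:
    - [2,0,0,0,0,0,10]
    - [2,0,0,0,0,0,10]
    - [2,0,0,0,0,0,10]

```text
clock: 9.85
eef_pos: [0.5293, -0.1318, 0.0807]
orientation: [[0.022, 1.0, 0.0], [1.0, -0.022, 0.001], [0.001, 0.0, -1.0]]
contact_force: [-1.6, -3.6, 6.1]
opening: 0.0215
grasp_force: 30.0
```

Request:
arm_command:
  rows:
    - [2,0,0,0,0,0,10]
    - [2,0,0,0,0,0,10]
    - [2,0,0,0,0,0,10]

```text
clock: 10.15
eef_pos: [0.5294, -0.1272, 0.0808]
orientation: [[0.022, 1.0, 0.0], [1.0, -0.022, -0.002], [-0.002, 0.0, -1.0]]
contact_force: [-2.7, -10.9, 4.5]
opening: 0.0216
grasp_force: 30.0
```

Request:
arm_command:
  rows:
    - [1,0,0,0,0,0,10]
    - [0,0,0,0,0,0,10]
    - [0,0,0,0,0,0,10]
    - [0,0,0,0,0,0,10]

```text
clock: 10.55
eef_pos: [0.5295, -0.1266, 0.0808]
orientation: [[0.022, 1.0, 0.0], [1.0, -0.022, -0.002], [-0.002, 0.0, -1.0]]
contact_force: [-1.9, -8.7, 5.6]
opening: 0.0216
grasp_force: 30.0
```

Request:
arm_command:
  rows:
    - [1,0,0,0,0,0,10]
    - [1,0,0,0,0,0,10]
    - [0,0,0,0,0,0,10]
    - [0,0,0,0,0,0,10]
    - [0,0,0,0,0,0,10]

```text
clock: 11.05
eef_pos: [0.5294, -0.1257, 0.0808]
orientation: [[0.021, 1.0, -0.0], [1.0, -0.021, -0.004], [-0.004, 0.0, -1.0]]
contact_force: [-2.9, -11.7, 4.2]
opening: 0.0215
grasp_force: 30.0
```

Request:
arm_command:
  rows:
    - [-1,0,0,0,0,0,10]
    - [-1,0,0,0,0,0,10]
    - [0,0,0,0,0,0,10]
    - [0,0,0,0,0,0,10]

```text
clock: 11.45
eef_pos: [0.5294, -0.126, 0.0807]
orientation: [[0.022, 1.0, 0.0], [1.0, -0.022, -0.001], [-0.001, 0.0, -1.0]]
contact_force: [-2.2, -5.9, 4.9]
opening: 0.022
grasp_force: 30.0
```

Request:
arm_command:
  rows:
    - [-1,0,0,0,0,0,10]
    - [-0.5,0,0,0,0,0,10]
    - [0,0,0,0,0,0,10]
    - [0,0,0,0,0,0,10]

```text
clock: 11.85
eef_pos: [0.5294, -0.1267, 0.0807]
orientation: [[0.022, 1.0, 0.0], [1.0, -0.022, 0.0], [0.0, 0.0, -1.0]]
contact_force: [-1.2, -3.6, 5.0]
opening: 0.0218
grasp_force: 30.0
```

Request:
arm_command:
  rows:
    - [-0.5,0,0,0,0,0,10]
    - [-0.5,0,0,0,0,0,10]
    - [0,0,0,0,0,0,10]
    - [0,0,0,0,0,0,10]

```text
clock: 12.25
eef_pos: [0.5294, -0.1271, 0.0807]
orientation: [[0.022, 1.0, 0.0], [1.0, -0.022, 0.001], [0.001, 0.0, -1.0]]
contact_force: [-1.5, -2.0, 6.1]
opening: 0.0218
grasp_force: 30.0
```

Request:
arm_command:
  rows:
    - [-0.5,0,0,0,0,0,10]
    - [-0.4,0,0,0,0,0,10]
    - [0,0,0,0,0,0,10]
    - [0,0,0,0,0,0,10]

```text
clock: 12.65
eef_pos: [0.5294, -0.1276, 0.0807]
orientation: [[0.022, 1.0, 0.0], [1.0, -0.022, 0.002], [0.002, 0.0, -1.0]]
contact_force: [-1.5, -1.6, 6.4]
opening: 0.0216
grasp_force: 30.0
```

Request:
arm_command:
  rows:
    - [0,0,0,0,0,0,30]
    - [0,0,0,0,0,0,50]
    - [0,0,0,0,0,0,60]
    - [0,0,0,0,0,0,60]

```text
clock: 13.05
eef_pos: [0.5292, -0.1284, 0.08]
orientation: [[0.022, 1.0, -0.001], [1.0, -0.022, 0.001], [0.001, -0.001, -1.0]]
contact_force: [0.0, -0.6, -0.4]
opening: 0.0502
grasp_force: 0.0
```

```bash
python3 - <<'E'
from h import *
for c in("side","top"):
    robot.capture(c)
    for l in["post_top","carriage","clamp_tip"]: print(l,c,spot(l,c))
o=robot.get_obs();print(o['eef_pos'],o['contact_force'],o['clock'])
E
```

```text
post_top side [([0.5305, -0.131, 0.1296], 0.91), ([0.4631, -0.433, 0.0005], 0.21)]
carriage side [([0.5313, -0.0004, 0.0016], 0.82)]
clamp_tip side [([0.4986, 0.1756, 0.1596], 0.47)]
post_top top [([0.5316, -0.1234, 0.1343], 0.78)]
carriage top [([0.5344, 0.003, -0.0042], 0.69)]
clamp_tip top [([0.4968, 0.1758, 0.1617], 0.56)]
[ 0.52946255 -0.12911709  0.08046099] [ 0.7159636  -0.10703316  0.58494624] 13.45
```

Request:
arm_command:
  rows:
    - [0,0,-30,0,0,0,60]
    - [0,0,-45,0,0,0,60]
    - [0,0,-45,0,0,0,60]
    - [0,0,-45,0,0,0,60]
    - [0,-45,-25,0,0,0,0]
    - [0,-45,0,0,0,0,0]
    - [0,-7,0,0,0,0,0]
    - [0,0,0,0,0,0,0]

```text
clock: 14.25
eef_pos: [0.4328, -0.1268, 0.2703]
orientation: [[0.023, 1.0, 0.001], [1.0, -0.023, -0.0], [-0.0, 0.001, -1.0]]
contact_force: [1.3, 0.9, -0.4]
opening: 0.0315
grasp_force: 0.0
```

Request:
arm_command:
  rows:
    - [43,0,0,0,0,0,0]
    - [43,0,0,0,0,0,0]
    - [43,0,0,0,0,0,0]
    - [43,0,0,0,0,0,0]
    - [43,0,0,0,0,0,0]
    - [43,0,0,0,0,0,0]
    - [43,0,0,0,0,0,0]
    - [0,0,0,0,0,0,0]

```text
clock: 15.05
eef_pos: [0.4414, 0.1794, 0.2688]
orientation: [[0.016, 1.0, -0.001], [1.0, -0.016, 0.003], [0.003, -0.001, -1.0]]
contact_force: [-0.4, -1.6, 0.2]
opening: 0.0004
grasp_force: 0.0
```

```bash
python3 - <<'E'
from h import *
im=[robot.capture(c) for c in("side","top")]
cv2.imwrite("pics/d.png",np.hstack([cv2.resize(im[0][120:350,180:380],None,fx=2,fy=2),cv2.resize(im[1][120:350,160:360],None,fx=2,fy=2)]))
for c in("side","top"):
    for l in["post_top","carriage","clamp_tip"]: print(l,c,spot(l,c))
o=robot.get_obs();print(o['eef_pos'],o['orientation'],o['opening'],o['clock'])
E
```

```text
post_top side [([0.5294, -0.1286, 0.1309], 0.96)]
carriage side [([0.5288, 0.0033, 0.0036], 0.97)]
clamp_tip side [([0.4971, 0.1767, 0.1612], 0.59)]
post_top top [([0.5325, -0.1273, 0.1302], 0.82)]
carriage top [([0.413, 0.1817, 0.0021], 0.73), ([0.6461, -0.2539, -0.0034], 0.71)]
clamp_tip top [([0.4964, 0.1763, 0.1623], 0.64)]
[0.44073995 0.17283517 0.26975553] [[ 2.43517829e-02  9.99703440e-01  1.48542366e-04]
 [ 9.99703448e-01 -2.43517704e-02 -8.59997860e-05]
 [-8.23570124e-05  1.50592564e-04 -9.99999985e-01]] 0.00044217406008172495 15.45
```

View pics/d.png

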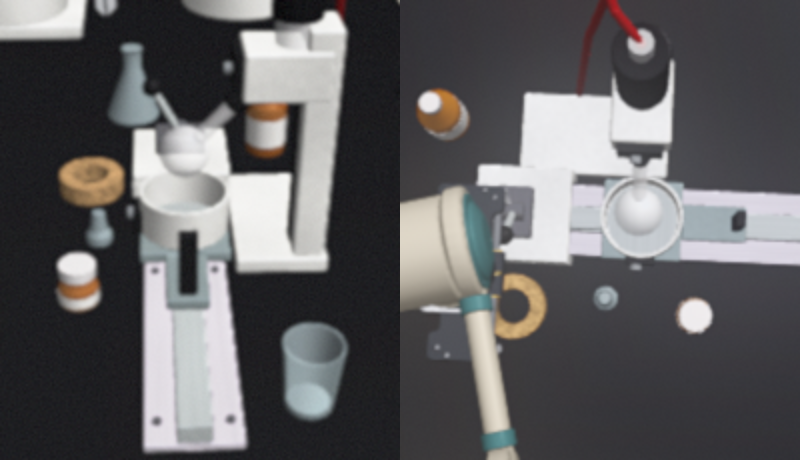

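The crops show the carriage home with the pot under the flask, grip at about (188,262) in the side half, and the lever still at the robot side (ball at (152,87)). Now I'll descend beside the ball.

Request:
arm_command:
  rows:
    - [3,0,43,0,0,0,0]
    - [0,0,43,0,0,0,0]
    - [0,0,43,0,0,0,0]
    - [0,0,0,0,0,0,0]
    - [0,0,0,0,0,0,0]

```text
clock: 15.95
eef_pos: [0.4409, 0.1764, 0.1413]
orientation: [[0.023, 1.0, -0.0], [1.0, -0.023, -0.0], [-0.0, -0.0, -1.0]]
contact_force: [-0.0, 0.1, 0.9]
opening: 0.0007
grasp_force: 0.0
```

Request:
arm_command:
  rows:
    - [0,10,0,0,0,0,0]
    - [0,8,0,0,0,0,0]
    - [0,8,0,0,0,0,0]
    - [0,8,0,0,0,0,0]
    - [0,8,0,0,0,0,0]
    - [0,8,0,0,0,0,0]

```text
clock: 16.55
eef_pos: [0.4909, 0.1758, 0.1408]
orientation: [[0.022, 1.0, -0.001], [1.0, -0.022, 0.0], [0.0, -0.001, -1.0]]
contact_force: [-1.9, 0.2, 0.0]
opening: 0.0007
grasp_force: 0.7
```

Request:
arm_command:
  rows:
    - [0,8,0,0,0,0,0]
    - [0,8,0,0,0,0,0]
    - [0,8,0,0,0,0,0]
    - [0,8,0,0,0,0,0]
    - [0,8,0,0,0,0,0]
    - [0,8,0,0,0,0,0]

```text
clock: 17.15
eef_pos: [0.5389, 0.1747, 0.1405]
orientation: [[0.022, 1.0, -0.001], [1.0, -0.022, -0.0], [-0.0, -0.001, -1.0]]
contact_force: [-1.3, 0.3, -0.4]
opening: 0.0005
grasp_force: 0.5
```

Request:
arm_command:
  rows:
    - [0,2,0,0,0,0,0]
    - [0,2,0,0,0,0,0]

```text
clock: 17.35
eef_pos: [0.5425, 0.1746, 0.1405]
orientation: [[0.022, 1.0, -0.001], [1.0, -0.022, -0.0], [-0.0, -0.001, -1.0]]
contact_force: [-2.0, -0.7, -0.0]
opening: 0.0005
grasp_force: 0.4
```

Request:
arm_command:
  rows:
    - [0,2,0,0,0,0,0]
    - [0,2,0,0,0,0,0]
    - [0,1,0,0,0,0,0]

```text
clock: 17.65
eef_pos: [0.5475, 0.1746, 0.1408]
orientation: [[0.022, 1.0, 0.0], [1.0, -0.022, 0.0], [0.0, 0.0, -1.0]]
contact_force: [-1.4, 0.3, 0.2]
opening: 0.0003
grasp_force: 0.5
```

Request:
arm_command:
  rows:
    - [0,1,0,0,0,0,0]
    - [0,1,0,0,0,0,0]
    - [0,1,0,0,0,0,0]

```text
clock: 17.95
eef_pos: [0.5492, 0.1746, 0.1407]
orientation: [[0.022, 1.0, -0.003], [1.0, -0.022, 0.0], [0.0, -0.003, -1.0]]
contact_force: [-5.6, 1.0, 1.7]
opening: 0.0004
grasp_force: 2.4
```

The force has risen, so the lever is on its end. I'll back off, go up and look.

Request:
arm_command:
  rows:
    - [0,-10,0,0,0,0,0]
    - [0,-30,0,0,0,0,0]
    - [0,-40,0,0,0,0,0]
    - [0,-40,0,0,0,0,0]
    - [0,0,-40,0,0,0,0]
    - [0,0,-40,0,0,0,0]
    - [0,-40,-40,0,0,0,0]
    - [0,0,0,0,0,0,0]

```text
clock: 18.75
eef_pos: [0.395, 0.1788, 0.2613]
orientation: [[0.021, 1.0, 0.01], [1.0, -0.021, 0.003], [0.003, 0.01, -1.0]]
contact_force: [0.5, 0.1, 0.2]
opening: 0.0001
grasp_force: 0.0
```

```bash
python3 - <<'E'
from h import *
im=[robot.capture(c) for c in("side","top")]
cv2.imwrite("pics/e.png",np.hstack([cv2.resize(im[0][120:350,180:380],None,fx=2,fy=2),cv2.resize(im[1][120:350,160:360],None,fx=2,fy=2)]))
for c in("side","top"):
    for l in["post_top","carriage","clamp_tip"]: print(l,c,spot(l,c))
o=robot.get_obs();print(o['eef_pos'],o['contact_force'],o['clock'])
E
```

```text
post_top side [([0.5291, -0.1311, 0.1291], 0.8), ([0.4237, 0.053, -0.0036], 0.65)]
carriage side [([0.5302, 0.0036, 0.0028], 0.89)]
clamp_tip side [([0.5742, 0.1743, 0.1588], 0.41)]
post_top top [([0.533, -0.1266, 0.1303], 0.79), ([0.5317, 0.0012, -0.0032], 0.66)]
carriage top [([0.5314, 0.0028, -0.002], 0.9)]
clamp_tip top [([0.5726, 0.1734, 0.165], 0.54)]
[0.39518869 0.17773637 0.25475247] [-0.23007557  0.96102235 -1.01274395] 19.15
```

View pics/e.png

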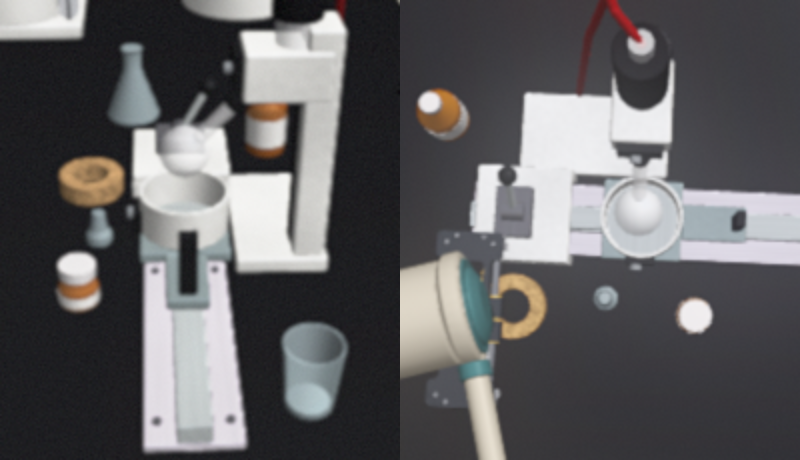

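The lever is fully over, with its ball at (507,176) in the top half. The carriage has not moved, the bystanders are in place, and the arm touches nothing.

```bash
python3 -c "
from rig import robot
print(robot.hand_in())"
```

```text
the job is handed in; nothing more can be done
None
```

I pushed the carriage past the sticky place (about 19 N) and pressed it on the hidden stop (about 8–12 N on the stop, estimated from wrist force), swung the clamp lever fully over, and handed the job in at about 19 s. The verdict was not returned, and I inferred the carriage's remaining contact with the stop rather than measuring it after release.

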